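Fish the dropped gold disc out from under the tool shelf

ROBOT

A 6-joint arm with a two-finger parallel gripper is mounted at the origin on the work surface. World frame = base frame: x ahead of the robot, y to its left, z up, the work surface at z = 0. Lengths are in m, angles in rad, forces in N, time in s.
With the tool pointing down it reaches from about 0.325 to 0.9 m from the base axis. Payload 6.1 kg.
Tool frame: the origin (TCP) lies at the very end of the fingers, on their centre line; the grasp point (between the pads) lies 19 mm behind it; y points along the fingers, z is the direction in which the jaws open and shut, and the axes are right-handed (so a half turn about y gives the same grasp; the last joint's range is limited). The gripper opens to 85 mm and grips with 20 to 120 N. Pads are 22 mm wide; open, the fingers measure 114 mm over their backs; the gripper's body (76 mm by 85 mm) begins 54 mm behind the grasp point. The pads swing forward as they close: fully open they stand 13 mm farther back than shut.
Start: joints at [1.069, 0.22, 1.526, -0, 1.395, -0.126], TCP at [0.229, 0.581, 0.231] pointing down, gripper open.
Joint ranges: [-2.98, 2.98], [-0.91, 2.08], [0.09, 2.57], [-1.24, 4.39], [0.2, 2.65], [-2.68, 2.68]. Speed limits (rad/s): [2.57, 2.57, 3.01, 3.14, 3.14, 3.14].

INTERFACE

Orientations are given as a unit quaternion [x, y, z, w].
In Python, from station import ctrl gives the robot as it stands.
- The arm moves only by the tool servo_tool, never from a script. Its argument "plan" is a list of rows, each a list of 3 entries, a list of its own where there are three numbers: the shift along the tool's x, y, z in units of 25 mm (1.0 is 25 mm), then the turn about the tool's y in units of 6 degrees (1.0 is 6 degrees), then the finger opening in mm, from 0 to 85.4. In form: [[[x, y, z], turn, jaw], ...]. A call has 1 to 10 rows; each row shifts and turns the commanded pose from where the row before left it, along the tool's axes as they then stand; what a row does not reach is not made up. A row lasts 1/12 s, in which the tool goes at most 41.7 mm and 7.16 degrees, less where a joint would pass 70% of its speed; a pose out of reach is approached as far as the arm can. A call is refused whole if a number of a shift passes 1 or a number of a turn 1, either way. A call with a gripper value outside its range is refused whole. The fingers move at their own pace and stop on an object; "squeeze" is the grip in N (left out, the last holds). Time passes only in rows, so rows that do not move let the fingers close. It gives the time, the measured TCP pose, the force and the opening at its end, in the units of the state.
- ctrl.state(): the state, without advancing time (a new reading comes with each control period).
- ctrl.get_image(name): name is "scene" or "side" or "wrist"; returns a dict with "pixels" (400x640x3 uint8, red, green, blue), "z_map" (400x640 float32, m along the optical axis (not along the pixel's ray), 0 where there is no reading), "fx", "fy", "cx", "cy" (pixels), "R" (3x3) and "t" (3): a world point X has camera coordinates R X + t; the wrist camera has in their place "mount" (4x4, takes a point from camera to tool coordinates, whose origin is the TCP and whose axes are the tool frame's). Camera axes: x right, y down, z forward; pixel columns grow to the right and rows downward; lengths in m; the calibration is good to about 2 mm. A picture is of the moment at which its call begins: read the wrist's pose just before it.
- ctrl.hand_in(): hands the job in, once; it reports no verdict.
The state is a dict: "time_s": time; "qpos": joint angles; "qvel": joint speeds; "effort": joint torques, N m; "position": TCP position; "orientation": TCP orientation; "force": force on the tool from outside, world axes, zero at the start; "ft_torque": the same for the moment, N m; "gripper_width": finger opening in m.
Only numpy, scipy, OpenCV 4.12 (cv2) and the standard library are available. Lean on these libraries where they do the work, as an engineer would, in place of code of your own. Each camera call takes 0.05 s, during which the arm holds its last target. There are 200 camera calls.

TASK

A gold disc has slipped out of sight under the tool shelf on the goldsmith's bench, so take the flat hooked probe from its cork mat and, feeling lightly along the steel plate beneath the shelf, sweep for the disc and drag it out into the blue catch tray in front. Do not press the probe hard on the plate or the shelf, and leave everything else where it is. Then lay the probe flat on its cork mat again, with both its grip and its foot on the mat, and let go.

Things in the scene. Friction and masses are not known exactly. Their poses are not given: they have to be found in the camera images.
- shelf: Fixed low wooden shelf, open only in front. Origin: middle of its front edge at bench level; x runs in under it, y to its left, z up. Space under it: y -130 to 130, x 0 to 118 (back wall), underside of board z 70, top z 84 mm. Its floor is a fixed level steel plate whose top, unmeasured, lies anywhere from z 10 to 30 mm: feel for it. Right-hand 60 mm (y below -70) is empty.
- tray: Fixed blue catch tray against the shelf's front, as wide as the shelf. Same origin and axes as the shelf: x -80 to 0, y -142 to 142, floor 2 mm, rims 7 mm high, no rim at the shelf. The lost gold disc (32 mm across, 6 mm thick, about 80 g, lying flat, its place not measured) is under the shelf with its centre at x 35 to 70, y -50 to 100 mm.
- mat: Fixed cork mat, 280 x 140 x 4 mm, the probe's place. Origin: centre of its underside; x along its length, z up.
- probe_grip (a point): Centre of the probe's upright wooden grip: 40 (x) x 20 (y) x 52 mm high, 34 mm above the probe's underside; pinch across the 20 mm. Probe axes: x along the blade to the foot, y to its left, z up. Blade: flat steel, 14 mm wide, 3 mm thick, straight ahead to x 180 mm from the grip; a 50 x 34 mm base under the grip. 110 g.
- probe_foot (a point): Underside of the blade's far end, on its centre line, 177 mm ahead (x) of the grip centre and 34 mm below it. Here the foot, a bar 6 mm thick (x) and 6 mm high, points to the probe's left: it spans y -7 to +33 mm, making an L that catches the disc between blade and foot.
Not all that is in view belongs to the job. Leave any green look-alike of the part that bears probe_grip alone.

How it is judged:
On the way, in this order (a step that is already met when the one before it is completed fails the run):
1. the probe, its foot under the shelf, rests on the steel plate (x of probe_foot in the frame of shelf above 0.03 m and y of probe_foot in the frame of shelf between -0.13 and 0.13 m and z of probe_foot in the frame of shelf below 0.06 m and contact force between probe and plate above 0.4 N), for 0.2 s.
2. the disc lies in the tray (x of disc in the frame of tray between -0.08 and -0.008 m and y of disc in the frame of tray between -0.141 and 0.141 m and contact force between disc and tray above 0.2 N), for 0.2 s.
At the end, for the whole second after the job is handed in: The disc rests in the catch tray, clear of the shelf; the probe lies flat on the cork mat, grip and foot both within the mat outline (280 x 140 mm), tilted less than 7 degrees (all of step 2 and x of probe_grip in the frame of mat between -0.14 and 0.14 m and x of probe_foot in the frame of mat between -0.14 and 0.14 m and y of probe_grip in the frame of mat between -0.07 and 0.07 m and y of probe_foot in the frame of mat between -0.07 and 0.07 m and z of probe_foot in the frame of mat below 0.012 m and angle between probe_grip's own z axis and vertical below 0.12 rad); the robot touches nothing.
It fails at once if the probe presses hard (over 15 N) on the plate or the shelf (contact force between probe and shelf above 15 N or contact force between probe and plate above 15 N).
It fails at once if a bystander is shoved more than 30 mm or knocked over (distance of any of jar, charcoal, dish, hammer, mandrel, flux, scriber from where it was at the start of the episode above 0.03 m or angle between any of jar, charcoal, dish, hammer, mandrel, flux, scriber's own z axis and vertical above 0.5 rad).
It fails at once if the disc is handled with the fingers instead of the probe (contact force between disc and the fingers above 0.3 N).
It also fails if it takes over 70 s, if anything falls off the work surface, if the arm or the gripper's body presses on something with over 40 N, if the wrist force passes 120 N, or if a joint passes its speed limit or range.

## Working session

There is one attempt and no reset: what is moved stays moved. The work goes in short steps, Python scripts to look and compute and a tool call to move; the robot and the scene stay as the last step left them, time stands still between calls to the robot, and variables do not carry over. Pictures are saved under pics/ and viewed, about 8 in all and at most 12, crops included, and the job is handed in when it is done.

Besides the shell and the picture viewer there is one more tool, called after ">>>" as name([rows], argument=value, ...), one row to a line, values as JSON. servo_tool: Moves the arm, as the interface text tells. Its arguments: {"type":"object","properties":{"plan":{"type":"array"},"squeeze":{"type":"number"}},"required":["plan"]}

```bash
ls; mkdir -p pics; cat > h.py <<'E'
import numpy as np, cv2
from station import ctrl
from scipy.spatial.transform import Rotation as Ro
def pts(im):
    z=im["z_map"];v,u=np.mgrid[0:z.shape[0],0:z.shape[1]]
    c=np.stack([(u-im["cx"])/im["fx"]*z,(v-im["cy"])/im["fy"]*z,z],-1)
    return (c-np.array(im["t"]))@np.array(im["R"])
def save(n,p): cv2.imwrite("pics/"+n,cv2.cvtColor(p,cv2.COLOR_RGB2BGR))
E
python3 - <<'E'
from h import *
for n in("scene","side"):
    im=ctrl.get_image(n); save(n+"0.png",im["pixels"]); P=pts(im); np.savez("pics/"+n+".npz",P=P,px=im["pixels"],z=im["z_map"])
    print(n,im["fx"],im["R"],im["t"])
s=ctrl.state();print(s["position"],s["orientation"],Ro.from_quat(s["orientation"]).as_matrix())
E
```

```text
pics
scene 397.5007350004035 [[ 0.04608105  0.99871566 -0.02106117]
 [ 0.67817096 -0.04675746 -0.73341522]
 [-0.73345803  0.01951347 -0.67945459]] [ 0.11788746 -0.31857798  1.28655111]
side 378.52562421540705 [[ 6.81317249e-01 -7.31988234e-01 -1.74031804e-04]
 [-5.68922487e-01 -5.29389900e-01 -6.29343736e-01]
 [ 4.60580079e-01  4.28881754e-01 -7.77127037e-01]] [-0.47348357  0.25957777  0.58912998]
[0.22910482 0.58090336 0.23031318] [ 0.69525045 -0.13228574  0.13188557 -0.69407024] [[ 9.30213361e-01 -8.67741439e-04  3.67018188e-01]
 [-3.67019133e-01 -1.53397035e-03  9.30212128e-01]
 [-2.44188591e-04 -9.99998447e-01 -1.74539743e-03]]
```

View pics/scene0.png

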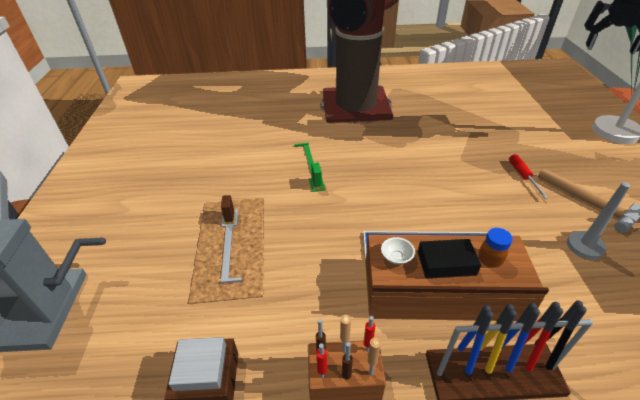

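View pics/side0.png

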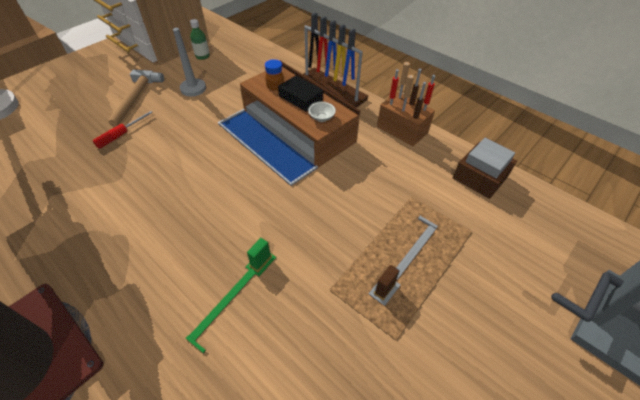

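The scene view shows the mat (195–265, 198–300) with the probe: grip near (228,208), foot near (230,280) pointing right. The shelf is at (365–540, 235–315), with its tray on the robot's side. The side view shows the blue tray (220–315, 112–182), the grey plate under the shelf, and the green look-alike at (190–275, 240–350), which I'll leave alone.

```bash
python3 - <<'E'
from h import *
d=np.load("pics/side.npz");P,px=d["P"],d["px"]
sc=np.load("pics/scene.npz")
def rect(m,P,n):
    q=P[m]; r=cv2.minAreaRect(q[:,:2].astype(np.float32)); print(n,len(q),r, "box",cv2.boxPoints(r).round(3).tolist(),"z",np.percentile(q[:,2],[5,50,95]).round(4))
for n,(P,px) in {"side":(P,px),"scene":(sc["P"],sc["px"])}.items():
    hsv=cv2.cvtColor(px,cv2.COLOR_RGB2HSV).astype(int);h,s,v=hsv[...,0],hsv[...,1],hsv[...,2]
    x,y,z=P[...,0],P[...,1],P[...,2]
    u=np.mgrid[0:400,0:640]
    mk=np.zeros((400,640),bool)
    if n=="side": mk[195:340,325:475]=1
    else: mk[190:305,185:270]=1
    big=(z>0.002)&(z<0.008)&mk
    lab=cv2.connectedComponentsWithStats(big.astype(np.uint8))
    i=1+np.argmax(lab[2][1:,4]); rect(lab[1]==i,P,n+" mat")
    st=mk&(s<60)&(z<.03); rect(st,P,n+" steel")
    g=mk&(z>.030); rect(g,P,n+" grip")
    gt=mk&(z>.055); rect(gt,P,n+" griptop") if gt.sum()>4 else None
    if n=="side":
        b=(h>100)&(h<125)&(s>120)&(u[1]>200)&(u[1]<330)&(u[0]>100)&(z<.03); rect(b,P,"tray blue")
    mk2=np.zeros_like(mk)
    if n=="side": mk2[60:170,230:365]=1
    else: mk2[225:320,360:545]=1
    t=mk2&(abs(z-.084)<.005); rect(t,P,n+" shelf top")
    if n=="side":
        gp=mk2&(s<60)&(v>60)&(z<.05)&(z>.005);rect(gp,P,"plate");print(np.histogram(z[gp],bins=12))
E
```

```text
side mat 6127 ((0.5780234932899475, -0.3375346064567566), (0.2792189419269562, 0.14105531573295593), 3.379218578338623) box [[0.4339999854564667, -0.2750000059604645], [0.4429999887943268, -0.41600000858306885], [0.722000002861023, -0.4000000059604645], [0.7129999995231628, -0.2590000033378601]] z [0.0021 0.003  0.0056]
side steel 757 ((0.5806726217269897, -0.33464404940605164), (0.2126365453004837, 0.039663996547460556), 7.0393476486206055) box [[0.4729999899864197, -0.328000009059906], [0.4779999852180481, -0.367000013589859], [0.6890000104904175, -0.3409999907016754], [0.6840000152587891, -0.3019999861717224]] z [0.0028 0.0054 0.0083]
side grip 453 ((0.3579009473323822, -0.3940298557281494), (0.3445480167865753, 0.02761058136820793), 18.517515182495117) box [[0.1899999976158142, -0.4359999895095825], [0.19900000095367432, -0.4620000123977661], [0.5260000228881836, -0.35199999809265137], [0.5170000195503235, -0.32600000500679016]] z [0.0347 0.0567 0.6211]
side griptop 315 ((0.35739684104919434, -0.3945968449115753), (0.3432459831237793, 0.026674212887883186), 18.54778289794922) box
[... 2361 characters left out ...]
00727176666]] z [0.0342 0.0587 0.643 ]
scene griptop 160 ((0.8204891085624695, -0.259583055973053), (0.6974865794181824, 0.024211760610342026), 14.981325149536133) box [[0.47999998927116394, -0.33799999952316284], [0.4869999885559082, -0.3610000014305115], [1.1610000133514404, -0.1809999942779541], [1.1540000438690186, -0.15800000727176666]] z [0.0571 0.0603 0.643 ]
scene shelf top 5280 ((0.7191067934036255, 0.08369490504264832), (0.28501373529434204, 0.13300257921218872), 85.56818389892578) box [[0.6420000195503235, -0.05299999937415123], [0.7739999890327454, -0.06400000303983688], [0.7960000038146973, 0.22100000083446503], [0.6639999747276306, 0.23100000619888306]] z [0.0827 0.0852 0.0872]
```

```bash
python3 - <<'E'
from h import *
for n in("side","scene"):
    d=np.load(f"pics/{n}.npz");P,px=d["P"],d["px"]
    s=cv2.cvtColor(px,cv2.COLOR_RGB2HSV)[...,1];x,y,z=P[...,0],P[...,1],P[...,2]
    R=(x>.44)&(x<.71)&(y>-.41)&(y<-.27)
    g=R&(z>.054)&(z<.075); r=cv2.minAreaRect(P[g][:,:2].astype(np.float32)); print(n,g.sum(),"griptop",r,np.median(z[g]))
    b=R&(s<60)&(z<.02)&(x>.53)&(x<.66)
    q=P[b]; k=np.polyfit(q[:,0],q[:,1],1); print(" blade",np.degrees(np.arctan(k[0])),"y at grip .49",np.polyval(k,.49),"y at .67",np.polyval(k,.67))
    f=R&(s<60)&(z<.02); print(" steel x max/min",np.percentile(x[f],[.5,99.5]), "foot ymax",y[f].max())
    # tall things
    for a,bx in (("jar/tall near path",(.15,.45)),):
        t=(x>.15)&(x<.62)&(y>-.45)&(y<.55)&(z>.1)&(z<.5); print(" tall",t.sum(), (P[t].min(0),P[t].max(0)) if t.any() else "")
E
```

```text
side 257 griptop ((0.5010918378829956, -0.3460939824581146), (0.04005284607410431, 0.019708629697561264), 3.5338122844696045) 0.056926624576932414
 blade 4.008874824578414 y at grip .49 -0.34816913754365225 y at .67 -0.33555429367464956
 steel x max/min [0.47613382 0.68045862] foot ymax -0.3030065283365163
 tall 0 
scene 126 griptop ((0.5023954510688782, -0.3446430563926697), (0.04110543057322502, 0.019636718556284904), 5.719999313354492) 0.059629171254962005
 blade 3.4812100771778747 y at grip .49 -0.34545663549460703 y at .67 -0.3345066137890929
 steel x max/min [0.48069189 0.68220661] foot ymax -0.30177933114004807
 tall 722 (array([0.19043958, 0.50791504, 0.24711495]), array([0.24959078, 0.54999721, 0.36550206]))
```

>>> servo_tool([
  [[-0.4,0,-0.9],-1,85],
  [[-0.4,0,-0.9],-1,85],
  [[-0.4,0,-0.9],-1,85],
  [[-0.4,0,-0.9],-1,85],
  [[-0.4,0,-0.9],-0.75,85],
])

```text
time_s: 0.52
position: [0.1611, 0.4786, 0.2306]
orientation: [0.706, 0.045, -0.045, -0.705]
force: [0.7, 0.4, -0.0]
gripper_width: 0.085
```

>>> servo_tool([
  [[0.9,0,-0.7],0.6,85],
  [[0.9,0,-0.7],0,85],
  [[0.9,0,-0.7],0,85],
  [[0.9,0,-0.7],0,85],
  [[0.9,0,-0.7],0,85],
  [[0.9,0,-0.7],0,85],
  [[0.9,0,-0.7],0,85],
  [[0.9,0,-0.7],0,85],
  [[0.15,0,-1],0,85],
  [[0.15,0,-1],0,85],
])

```text
time_s: 1.35
position: [0.3622, 0.3014, 0.2307]
orientation: [0.707, 0.02, -0.021, -0.707]
force: [1.2, -0.6, -0.5]
gripper_width: 0.0852
```

>>> servo_tool([
  [[0.15,0,-1],0,85],
  [[0.15,0,-1],0,85],
  [[0.15,0,-1],0,85],
  [[0.15,0,-1],0,85],
  [[0.15,0,-1],0,85],
  [[0.15,0,-1],0,85],
  [[0.15,0,-1],0,85],
  [[0.15,0,-1],0,85],
  [[0.15,0,-1],0,85],
  [[0.15,0,-1],0,85],
])

```text
time_s: 2.18
position: [0.4134, 0.0541, 0.231]
orientation: [-0.707, -0.021, 0.021, 0.707]
force: [0.2, 1.2, 0.2]
gripper_width: 0.0852
```

>>> servo_tool([
  [[0.15,0,-1],0,85],
  [[0.15,0,-1],0,85],
  [[0.15,0,-1],0,85],
  [[0.15,0,-1],0,85],
  [[0.15,0,-1],0,85],
  [[0.15,0,-1],0,85],
  [[0.15,0,-1],0,85],
  [[0.15,0,-1],0,85],
  [[0.15,0,-1],0,85],
  [[0,0,0],0,85],
])

```text
time_s: 3.02
position: [0.4607, -0.1709, 0.231]
orientation: [0.707, 0.02, -0.02, -0.706]
force: [-1.0, -0.6, 0.2]
gripper_width: 0.085
```

>>> servo_tool([
  [[0.17,0,-1],0,85],
  [[0.17,0,-1],0,85],
  [[0.17,0,-1],0,85],
  [[0.17,0,-1],0,85],
  [[0.17,0,-1],0,85],
  [[0.17,0,-1],0,85],
  [[0.17,0,-1],0,85],
  [[0,0.8,0],0,85],
  [[0,0.8,0],0,85],
  [[0,0,0],0,85],
])

```text
time_s: 3.85
position: [0.4983, -0.3382, 0.1861]
orientation: [-0.705, -0.018, 0.023, 0.709]
force: [-0.2, 1.1, -0.6]
gripper_width: 0.0849
```

```bash
cat >> h.py <<'E'
def wrist():
    s=ctrl.state(); im=ctrl.get_image("wrist"); M=np.array(im["mount"]); z=im["z_map"]
    v,u=np.mgrid[0:400,0:640]; c=np.stack([(u-im["cx"])/im["fx"]*z,(v-im["cy"])/im["fy"]*z,z],-1)
    T=c@M[:3,:3].T+M[:3,3]; W=T@Ro.from_quat(s["orientation"]).as_matrix().T+s["position"]
    return s,im["pixels"],T,W,z
E
python3 - <<'E'
from h import *
s,px,T,W,z=wrist(); save("w1.png",px)
print(s["position"],s["orientation"],s["qpos"],s["force"])
x,y,h=W[...,0],W[...,1],W[...,2]
S=cv2.cvtColor(px,cv2.COLOR_RGB2HSV)[...,1]
R=(z>0)&(x>.45)&(x<.71)&(y>-.42)&(y<-.26)
g=R&(h>.05)&(h<.075)
print(g.sum(),cv2.minAreaRect(W[g][:,:2].astype(np.float32)),"tool",cv2.minAreaRect(T[g][:,[0,2]].astype(np.float32)),np.median(h[g]))
b=R&(S<60)&(h<.02)&(x>.53)&(x<.66); print(b.sum(),np.median(h[b])); k=np.polyfit(x[b],y[b],1);print(np.degrees(np.arctan(k[0])),np.polyval(k,.5))
E
```

```text
[ 0.49828065 -0.33823589  0.18614027] [-0.70467381 -0.01842634  0.02272125  0.70892809] [-7.27362540e-01  2.07982520e-01  1.62739274e+00  2.13689838e-04
  1.31476422e+00 -2.35641410e+00] [-0.21478437  1.06113781 -0.62417661]
903 ((0.5023670792579651, -0.3464433550834656), (0.0402618870139122, 0.01944717764854431), 3.335218667984009) tool ((0.0043767113238573074, -0.009244611486792564), (0.04025999456644058, 0.019443534314632416), 0.0034470621030777693) 0.057885219965492285
1195 0.006159016738174011
3.2985597151502035 -0.3456403090658023
```

>>> servo_tool([
  [[0.17,0,-0.36],0,85],
  [[0,0.9,0],0,85],
  [[0,0.9,0],0,85],
  [[0,0.9,0],0,85],
  [[0,0.9,0],0,60],
  [[0,0.9,0],0,60],
  [[0,0.9,0],0,60],
  [[0,0.8,0],0,50],
  [[0,0,0],0,50],
  [[0,0,0],0,50],
])

```text
time_s: 4.73
position: [0.5056, -0.349, 0.0367]
orientation: [-0.707, -0.021, 0.021, 0.707]
force: [-0.3, 0.4, -0.8]
gripper_width: 0.0502
```

```bash
python3 - <<'E'
from h import *
s,px,T,W,z=wrist(); save("w2.png",px)
print(s["position"],s["force"])
E
```

```text
[ 0.50557575 -0.34904204  0.03667549] [-0.28883306  0.39310488 -0.82158559]
```

View pics/w2.png

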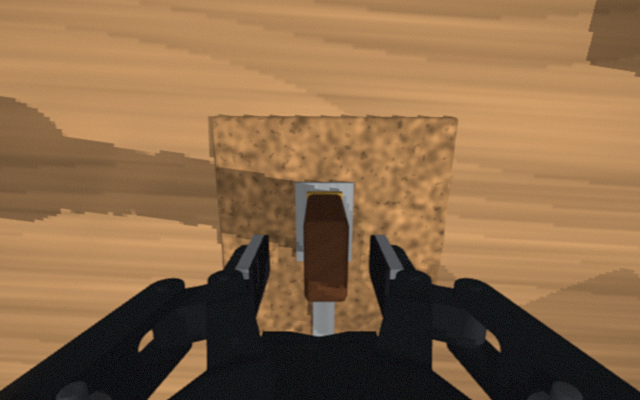

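The grip, at about (327,245), sits between the open pads. It is about 3 mm off centre along the blade. I'll correct that, go down 16 mm and close.

>>> servo_tool([
  [[-0.12,0.3,0.1],0,50],
  [[0,0.3,0],0,50],
  [[0,0,0],0,10],
  [[0,0,0],0,10],
  [[0,0,0],0,10],
  [[0,0,0],0,10],
  [[0,0,0],0,10],
  [[0,0,0],0,10],
], squeeze=60)

```text
time_s: 5.45
position: [0.5023, -0.3468, 0.0216]
orientation: [0.707, 0.021, -0.021, -0.707]
force: [-0.2, 0.3, 0.6]
gripper_width: 0.0194
```

>>> servo_tool([
  [[0,-0.4,0],0,10],
  [[0,-0.6,0],0,10],
  [[0,-0.8,0],0,10],
  [[0,-0.8,0],0,10],
  [[0,-0.8,0],0,10],
  [[0,-0.8,0],0,10],
  [[0,0,0],0,10],
  [[0,0,0],0,10],
  [[0,0,0],0,10],
])

```text
time_s: 6.2
position: [0.5017, -0.3463, 0.1257]
orientation: [-0.707, -0.021, 0.021, 0.707]
force: [-0.5, -0.0, -1.4]
gripper_width: 0.0195
```

```bash
python3 - <<'E'
from h import *
s=ctrl.state(); R=Ro.from_quat(s["orientation"]).as_matrix(); print(s["position"],s["force"],s["gripper_width"])
d=np.load("pics/side.npz");P,px=d["P"],d["px"]
hsv=cv2.cvtColor(px,cv2.COLOR_RGB2HSV);g=(hsv[...,0]>45)&(hsv[...,0]<75)&(hsv[...,1]>120)&(P[...,0]<.6)&(P[...,0]>.15)&(abs(P[...,1])<.3)
print("green",P[g].min(0),P[g].max(0)); t=g&(P[...,2]>.04);print("green grip",P[t].min(0),P[t].max(0))
for n in("scene","side"):
    im=ctrl.get_image(n);P=pts(im);x,y,z=P[...,0],P[...,1],P[...,2];S=cv2.cvtColor(im["pixels"],cv2.COLOR_RGB2HSV)[...,1]
    save(n+"1.png",im["pixels"])
    b=(S<70)&(x>.54)&(x<.70)&(y>-.38)&(y<-.28)&(z>.05)&(z<.16)&(im["z_map"]>0)
    q=P[b];ax=(q-s["position"])@R  # tool x,y,z
    k=np.polyfit(ax[:,0],ax[:,1],1);k2=np.polyfit(ax[:,0],ax[:,2],1)
    print(n,b.sum(),"blade slope deg (tool y down)",np.degrees(np.arctan(k[0])),"y at 177",np.polyval(k,.177),"y at 60",np.polyval(k,.06),"xmax",ax[:,0].max(),"yaw",np.degrees(np.arctan(k2[0])))
E
```

```text
[ 0.50171298 -0.34630007  0.12567187] [-0.52905549 -0.01149352 -1.44558986] 0.019465861075184516
green [ 0.21282604 -0.19955503 -0.00161636] [ 0.41647709 -0.12946122  0.05582847]
green grip [ 0.37046707 -0.15555598  0.04024914] [ 0.40915825 -0.13440088  0.05582847]
scene 480 blade slope deg (tool y down) -0.4274774998522617 y at 177 0.012763395727665527 y at 60 0.01363633603761942 xmax 0.1820308309240664 yaw 4.703987138544933
side 6 blade slope deg (tool y down) -28.858832705482204 y at 177 0.014732507407497986 y at 60 0.07921033805822253 xmax 0.17795909101294194 yaw 10.678957253460618
```

>>> servo_tool([
  [[0,0,0],0.66,10],
  [[0,0,0],0.66,10],
  [[-0.45,0,0.7],0,10],
  [[-0.45,0,0.9],0,10],
  [[-0.45,0,0.9],0,10],
  [[-0.45,0,0.9],0,10],
  [[-0.45,0,0.9],0,10],
  [[-0.45,0,0.9],0,10],
  [[-0.45,0,0.9],0,10],
  [[-0.45,0,0.9],0,10],
])

```text
time_s: 7.13
position: [0.4249, -0.1636, 0.1249]
orientation: [-0.706, 0.029, -0.027, 0.707]
force: [-0.2, 1.0, -1.0]
gripper_width: 0.0192
```

>>> servo_tool([
  [[0,0,1],0,10],
  [[0,0,1],0,10],
  [[0,0,1],0,10],
  [[0,0,1],0,10],
  [[0,0,1],0,10],
  [[0,0,0.9],0,10],
  [[0,0,0.6],0,10],
  [[0,0,0],0,10],
  [[0,0,0],0,10],
  [[0,0,0],0,10],
])

```text
time_s: 7.97
position: [0.4387, -0.0035, 0.1256]
orientation: [0.707, -0.028, 0.027, -0.706]
force: [0.2, 0.1, -0.7]
gripper_width: 0.019
```

```bash
cat >> h.py <<'E'
O=np.array([.653,.0885]);YAW=np.radians(-4.6);EX=np.array([np.cos(YAW),np.sin(YAW)]);EY=np.array([-EX[1],EX[0]])
def shelf(p): p=np.asarray(p)[...,:2]-O; return np.stack([p@EX,p@EY],-1)
def rep():
    s=ctrl.state();R=Ro.from_quat(s["orientation"]).as_matrix();p=np.array(s["position"])
    f=p+R@[.177,.0176,0]
    print("t",s["time_s"],"tcp",p.round(4),"F",np.round(s["force"],2),"M",np.round(s["ft_torque"],3),"foot shelf mm",(shelf(f)*1000).round(1),"z",(f[2]*1000).round(1),"yaw",np.degrees(np.arctan2(R[1,0],R[0,0])).round(2),"w",s["gripper_width"]);return s
E
python3 -c "from h import *;rep()"
```

```text
t 7.9667 tcp [ 0.4387 -0.0035  0.1256] F [ 0.19  0.12 -0.75] M [-0.018  0.039 -0.035] foot shelf mm [ -29.2 -108.7] z 107.8 yaw -4.53 w 0.019021315578924284
```

>>> servo_tool([
  [[0,0.7,0],0,10],
  [[0,0.7,0],0,10],
  [[0,0.7,0],0,10],
  [[0,0.6,0],0,10],
  [[0,0,0],0,10],
  [[0,0,0],0,10],
  [[0,0,0],0,10],
])

```text
time_s: 8.55
position: [0.4397, -0.0038, 0.0595]
orientation: [0.707, -0.028, 0.029, -0.706]
force: [-0.2, 0.0, -0.9]
gripper_width: 0.0191
```

```bash
python3 - <<'E'
from h import *
rep()
im=ctrl.get_image("side"); P=pts(im); S=cv2.cvtColor(im["pixels"],cv2.COLOR_RGB2HSV)[...,1]
c=im["pixels"][60:260,180:440]; save("s2.png",cv2.resize(c,None,fx=3,fy=3,interpolation=cv2.INTER_CUBIC))
sh=shelf(P)*1000; z=P[...,2]*1000
b=(S<80)&(im["z_map"]>0)&(z>28)&(z<60)&(sh[...,0]<-10)&(sh[...,0]>-150)&(abs(sh[...,1]+100)<50)
q=sh[b];print(b.sum(),q.max(0),q.min(0),np.median(z[b])); a=q[:,0]<-50; print(np.polyfit(q[a,0],q[a,1],1), np.polyfit(q[a,0],z[b][a],1))
E
```

```text
t 8.55 tcp [ 0.4397 -0.0038  0.0595] F [-0.2   0.02 -0.89] M [-0.024  0.061 -0.032] foot shelf mm [ -28.2 -109.1] z 42.0 yaw -4.61 w 0.019101310818980997
355 [-25.36128413 -75.16863043] [-149.46693087 -117.0007749 ] 43.33573545566316
[ 4.25865051e-03 -1.09199067e+02] [4.24263862e-04 4.32341751e+01]
```

View pics/s2.png

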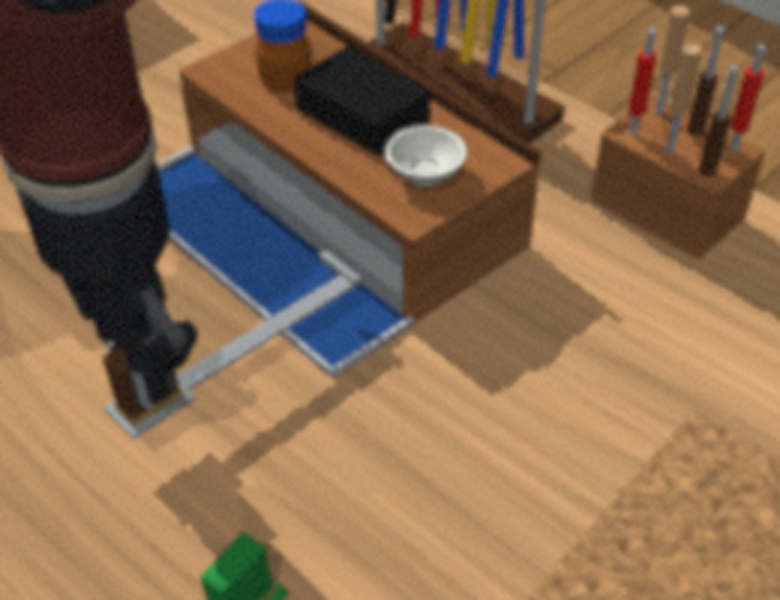

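The crop shows the probe level in front of the opening at the right-hand end. Its foot tip is at about (340,270), and the cloud puts the blade at shelf y −109. I'll go in now.

>>> servo_tool([
  [[0.5,0,0],0,10],
  [[0.65,0,0],0,10],
  [[0.65,0,0],0,10],
  [[0.65,0,0],0,10],
  [[0.65,0,0],0,10],
  [[0.65,0,0],0,10],
  [[0.65,0,0],0,10],
  [[0.6,0,0],0,10],
  [[0,0,0],0,10],
  [[0,0,0],0,10],
])

```text
time_s: 9.43
position: [0.5647, -0.0133, 0.0598]
orientation: [0.707, -0.028, 0.029, -0.706]
force: [-0.8, 0.8, -1.7]
gripper_width: 0.0193
```

```bash
python3 -c "from h import *;rep()"
```

```text
t 9.4333 tcp [ 0.5647 -0.0133  0.0598] F [-0.82  0.79 -1.71] M [ 0.04   0.102 -0.015] foot shelf mm [  97.2 -108.4] z 42.5 yaw -4.55 w 0.019345757188797736
```

>>> servo_tool([
  [[0,0.12,0],0,10],
  [[0,0.12,0],0,10],
  [[0,0.12,0],0,10],
  [[0,0.12,0],0,10],
  [[0,0.08,0],0,10],
  [[0,0.04,0],0,10],
  [[0,0,0],0,10],
])

```text
time_s: 10.02
position: [0.5634, -0.013, 0.0434]
orientation: [-0.707, 0.028, -0.028, 0.707]
force: [0.5, 0.2, -1.0]
gripper_width: 0.019
```

```bash
python3 -c "from h import *;rep()"
```

```text
t 10.0167 tcp [ 0.5634 -0.013   0.0434] F [ 0.51  0.21 -0.97] M [-0.038  0.077  0.014] foot shelf mm [  95.8 -108.2] z 25.6 yaw -4.55 w 0.01898129618809116
```

>>> servo_tool([
  [[0,0.08,0],0,10],
  [[0,0.04,0],0,10],
  [[0,0,0],0,10],
  [[0,0,0],0,10],
])

```text
time_s: 10.35
position: [0.5638, -0.013, 0.0407]
orientation: [-0.707, 0.028, -0.028, 0.707]
force: [-0.3, 0.1, -0.6]
gripper_width: 0.0191
```

```bash
python3 -c "from h import *;rep()"
```

```text
t 10.35 tcp [ 0.5638 -0.013   0.0407] F [-0.28  0.08 -0.58] M [0.004 0.034 0.044] foot shelf mm [  96.2 -108.2] z 23.1 yaw -4.55 w 0.019141731020601724
```

>>> servo_tool([
  [[0,0.04,0],0,10],
  [[0,0,0],0,10],
  [[0,0,0],0,10],
])

```text
time_s: 10.6
position: [0.5638, -0.013, 0.0398]
orientation: [0.707, -0.028, 0.028, -0.707]
force: [0.7, 0.3, -0.7]
gripper_width: 0.0193
```

```bash
python3 -c "from h import *;rep()"
```

```text
t 10.6 tcp [ 0.5638 -0.013   0.0398] F [ 0.73  0.31 -0.67] M [ 0.033  0.112 -0.008] foot shelf mm [  96.2 -108.2] z 22.2 yaw -4.55 w 0.01928761764064748
```

>>> servo_tool([
  [[0,0.04,0],0,10],
  [[0,0,0],0,10],
  [[0,0,0],0,10],
])

```text
time_s: 10.85
position: [0.5637, -0.013, 0.0387]
orientation: [0.707, -0.028, 0.028, -0.707]
force: [-0.8, -0.6, -1.2]
gripper_width: 0.0195
```

```bash
python3 -c "from h import *;rep()"
```

```text
t 10.85 tcp [ 0.5637 -0.013   0.0387] F [-0.82 -0.62 -1.25] M [-0.036  0.074 -0.017] foot shelf mm [  96.1 -108.2] z 21.1 yaw -4.55 w 0.019451235573081226
```

>>> servo_tool([
  [[0,0.03,0],0,10],
  [[0,0,0],0,10],
  [[0,0,0],0,10],
])

```text
time_s: 11.1
position: [0.564, -0.0131, 0.0384]
orientation: [0.707, -0.028, 0.028, -0.707]
force: [-0.9, 0.8, 2.3]
gripper_width: 0.0193
```

```bash
python3 -c "from h import *;rep()"
```

```text
t 11.1 tcp [ 0.564  -0.0131  0.0384] F [-0.86  0.84  2.3 ] M [-0.078  0.053 -0.007] foot shelf mm [  96.4 -108.2] z 20.8 yaw -4.55 w 0.019299710418455487
```

>>> servo_tool([
  [[0,0.03,0],0,10],
  [[0,0,0],0,10],
  [[0,0,0],0,10],
])

```text
time_s: 11.35
position: [0.5642, -0.0131, 0.0381]
orientation: [0.707, -0.028, 0.028, -0.707]
force: [-3.2, 0.1, 5.5]
gripper_width: 0.0193
```

```bash
python3 -c "from h import *;rep()"
```

```text
t 11.35 tcp [ 0.5642 -0.0131  0.0381] F [-3.23  0.12  5.48] M [0.018 0.105 0.047] foot shelf mm [  96.6 -108.2] z 20.6 yaw -4.55 w 0.019304745346679544
```

Contact: the vertical force went from about −1 N to +2.3 N, then +5.5 N. That puts the plate at about z 21 mm. I'll lift off 1.2 mm and sweep left.

>>> servo_tool([
  [[0,-0.05,0],0,10],
  [[0,0,0.2],0,10],
  [[0,0,0.35],0,10],
  [[0,0,0.4],0,10],
  [[0,0,0.4],0,10],
  [[0,0,0.4],0,10],
  [[0,0,0.4],0,10],
  [[0,0,0.4],0,10],
  [[0,0,0.4],0,10],
  [[0,0,0.3],0,10],
])

```text
time_s: 12.18
position: [0.5702, 0.0695, 0.0385]
orientation: [-0.706, 0.028, -0.028, 0.707]
force: [-0.4, -0.3, -0.7]
gripper_width: 0.0194
```

```bash
python3 -c "from h import *;rep()"
```

```text
t 12.1833 tcp [0.5702 0.0695 0.0385] F [-0.39 -0.29 -0.71] M [-0.093 -0.053 -0.103] foot shelf mm [ 96.  -25.3] z 20.8 yaw -4.51 w 0.019370937771510763
```

>>> servo_tool([
  [[0,0,0.3],0,10],
  [[0,0,0.35],0,10],
  [[0,0,0.35],0,10],
  [[0,0,0.35],0,10],
  [[0,0,0.35],0,10],
  [[0,0,0.35],0,10],
  [[0,0,0.35],0,10],
  [[0,0,0.35],0,10],
  [[0,0,0.35],0,10],
  [[0,0,0.3],0,10],
])

```text
time_s: 13.02
position: [0.577, 0.1537, 0.0385]
orientation: [-0.707, 0.028, -0.028, 0.707]
force: [-0.4, -0.2, -1.0]
gripper_width: 0.0193
```

>>> servo_tool([
  [[0,0,0.3],0,10],
  [[0,0,0.25],0,10],
  [[0,0,0.2],0,10],
  [[0,0,0.15],0,10],
  [[0,0,0.1],0,10],
  [[0,0,0],0,10],
  [[0,0,0],0,10],
])

```text
time_s: 13.6
position: [0.579, 0.1777, 0.0385]
orientation: [-0.707, 0.028, -0.028, 0.707]
force: [-0.3, 0.1, 0.1]
gripper_width: 0.0197
```

```bash
python3 -c "from h import *;rep()"
```

```text
t 13.6 tcp [0.579  0.1777 0.0385] F [-0.29  0.08  0.12] M [0.012 0.017 0.028] foot shelf mm [96.  83.2] z 20.9 yaw -4.54 w 0.019703057492161297
```

>>> servo_tool([
  [[-0.15,0,0],0,10],
  [[-0.25,0,0],0,10],
  [[-0.3,0,0],0,10],
  [[-0.35,0,0],0,10],
  [[-0.35,0,0],0,10],
  [[-0.35,0,0],0,10],
  [[-0.35,0,0],0,10],
  [[-0.35,0,0],0,10],
  [[-0.25,0,0],0,10],
  [[-0.15,0,0],0,10],
])

```text
time_s: 14.43
position: [0.507, 0.1834, 0.0386]
orientation: [0.707, -0.028, 0.028, -0.707]
force: [0.9, 0.0, -0.8]
gripper_width: 0.0198
```

```bash
python3 - <<'E'
from h import *
rep()
a=[]
for n in("side","wrist","scene"):
    im=ctrl.get_image(n); p=im["pixels"]; h=cv2.cvtColor(p,cv2.COLOR_RGB2HSV)
    if n=="side": p=cv2.resize(p[60:200,200:400],(600,420))
    a.append(p); 
save("c3.png",np.hstack([cv2.resize(a[0],(400,280)),cv2.resize(a[1],(400,280))]))
E
```

```text
t 14.4333 tcp [0.507  0.1834 0.0386] F [ 0.9   0.03 -0.77] M [ 0.03  -0.092  0.007] foot shelf mm [23.8 83.1] z 21.0 yaw -4.53 w 0.01979278738828095
```

View pics/c3.png

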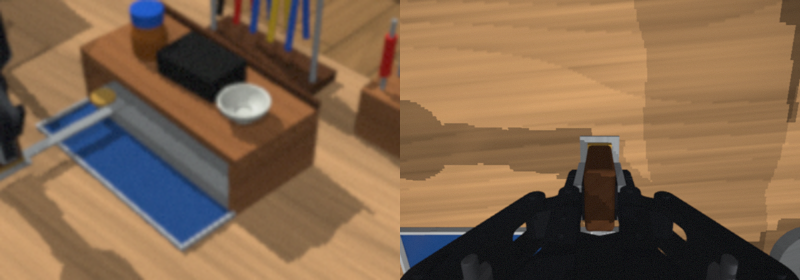

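The left crop shows the gold disc at about (103,97), caught left of the blade at the shelf's front edge. I'll keep pulling.

>>> servo_tool([
  [[-0.15,0,0],0,10],
  [[-0.25,0,0],0,10],
  [[-0.3,0,0],0,10],
  [[-0.3,0,0],0,10],
  [[-0.3,0,0],0,10],
  [[-0.25,0,0],0,10],
  [[-0.15,0,0],0,10],
  [[0,0,0],0,10],
  [[0,0,0],0,10],
  [[0,0,0],0,10],
])

```text
time_s: 15.42
position: [0.4658, 0.1867, 0.0387]
orientation: [-0.707, 0.028, -0.028, 0.707]
force: [-0.2, -0.7, -0.3]
gripper_width: 0.0195
```

```bash
python3 - <<'E'
from h import *
rep()
im=ctrl.get_image("side"); p=im["pixels"]; P=pts(im); h=cv2.cvtColor(p,cv2.COLOR_RGB2HSV)
sh=shelf(P)*1000
g=(h[...,0]>15)&(h[...,0]<32)&(h[...,1]>130)&(sh[...,0]>-90)&(sh[...,0]<20)&(sh[...,1]>0)&(sh[...,1]<150)&(im["z_map"]>0)
print(g.sum()); 
if g.any(): print(sh[g].min(0),sh[g].max(0),np.percentile(P[g][:,2],[5,50,95]))
save("s4.png",cv2.resize(p[80:180,200:340],(700,500),interpolation=cv2.INTER_CUBIC))
E
```

```text
t 15.4167 tcp [0.4658 0.1867 0.0387] F [-0.18 -0.69 -0.34] M [-0.027 -0.027  0.005] foot shelf mm [-17.4  83.1] z 21.2 yaw -4.55 w 0.019491989126018548
12
[-44.05438139 112.86266509] [  1.23160938 138.10130004] [0.00536153 0.00624986 0.03122667]
```

View pics/s4.png

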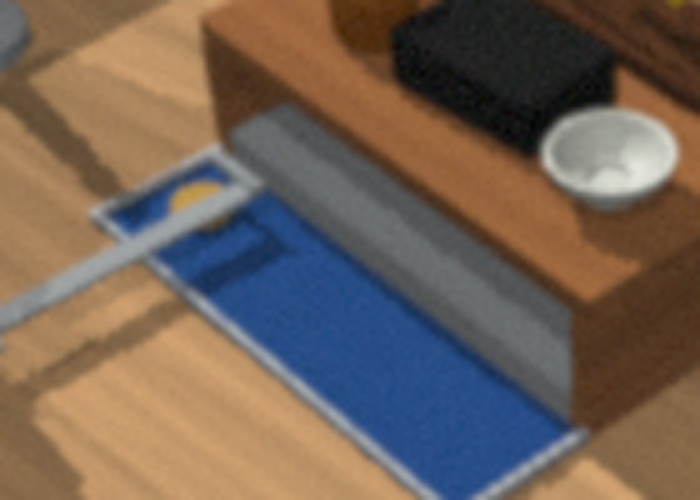

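The disc is lying in the tray at about (200,200), partly behind the blade. Next I'll lift the probe and carry it back toward the mat.

>>> servo_tool([
  [[0,-0.5,0],0,10],
  [[0,-0.8,0],0,10],
  [[0,-0.8,0],0,10],
  [[0,-0.8,0],0,10],
  [[0,-0.6,-0.3],0,10],
  [[0,0,-0.7],0,10],
  [[0,0,-1],0,10],
  [[0,0,-1],0,10],
  [[0,0,-1],0,10],
  [[0,0,-1],0,10],
])

```text
time_s: 16.3
position: [0.4557, 0.061, 0.1262]
orientation: [0.707, -0.028, 0.028, -0.707]
force: [-0.1, -0.1, -1.5]
gripper_width: 0.0194
```

>>> servo_tool([
  [[0,0,-1],0,10],
  [[0,0,-1],0,10],
  [[0,0,-1],0,10],
  [[0,0,-1],0,10],
  [[0,0,-1],0,10],
  [[0,0,-1],0,10],
  [[0.1,0,-1],0,10],
  [[0.3,0,-1],0,10],
  [[0.4,0,-1],0,10],
  [[0.4,0,-1],0,10],
])

```text
time_s: 17.13
position: [0.4659, -0.1912, 0.1262]
orientation: [0.707, -0.028, 0.028, -0.706]
force: [1.7, -0.4, -1.1]
gripper_width: 0.0195
```

>>> servo_tool([
  [[0.4,0,-1],0,10],
  [[0.4,0,-1],0,10],
  [[0.4,0,-1],0,10],
  [[0.4,0,-1],0,10],
  [[0.3,0,-0.7],0,10],
  [[0,0,-0.4],-0.66,10],
  [[0,0,0],-0.66,10],
  [[0,0,0],0,10],
  [[0,0,0],0,10],
])

```text
time_s: 17.88
position: [0.5028, -0.3205, 0.1257]
orientation: [-0.707, -0.02, 0.02, 0.707]
force: [-0.5, 0.2, -1.2]
gripper_width: 0.0194
```

```bash
python3 - <<'E'
from h import *
s=rep()
im=ctrl.get_image("side"); p=im["pixels"]; P=pts(im); h=cv2.cvtColor(p,cv2.COLOR_RGB2HSV)
sh=shelf(P)*1000
g=(h[...,0]>15)&(h[...,0]<32)&(h[...,1]>120)&(sh[...,0]>-72)&(sh[...,0]<10)&(sh[...,1]>0)&(sh[...,1]<135)&(im["z_map"]>0)
print(g.sum(),cv2.minAreaRect(sh[g].astype(np.float32)),np.percentile(P[g][:,2],[5,50,95]))
d=np.array([.502,-.3465])-s["position"][:2];R=Ro.from_quat(s["orientation"]).as_matrix()
print("tool units x,z to target",(np.r_[d,0]@R/.025).round(3))
E
```

```text
t 17.8833 tcp [ 0.5028 -0.3205  0.1257] F [-0.52  0.2  -1.22] M [-0.028  0.051  0.013] foot shelf mm [  58.5 -395.6] z 108.0 yaw 3.23 w 0.019415980226135644
75 ((-26.98727035522461, 100.35400390625), (28.792125701904297, 44.914306640625), 55.335086822509766) [0.00461046 0.00638671 0.00870172]
tool units x,z to target [-0.092 -0.    -1.036]
```

>>> servo_tool([
  [[-0.09,0,-0.54],0,10],
  [[0,0,-0.5],0,10],
  [[0,0.6,0],0,10],
  [[0,0.8,0],0,10],
  [[0,0.8,0],0,10],
  [[0,0.8,0],0,10],
  [[0,0.6,0],0,10],
  [[0,0.3,0],0,10],
  [[0,0.1,0],0,10],
  [[0,0,0],0,10],
])

```text
time_s: 18.77
position: [0.5021, -0.3469, 0.0258]
orientation: [-0.707, -0.02, 0.021, 0.707]
force: [-1.1, 0.4, -0.6]
gripper_width: 0.0198
```

```bash
python3 -c "from h import *;rep()"
```

```text
t 18.7667 tcp [ 0.5021 -0.3469  0.0258] F [-1.07  0.41 -0.58] M [ 0.001  0.03  -0.005] foot shelf mm [  59.8 -421.6] z 8.1 yaw 3.34 w 0.019795816319551632
```

>>> servo_tool([
  [[0,0.08,0],0,10],
  [[0,0.06,0],0,10],
  [[0,0.03,0],0,10],
  [[0,0,0],0,10],
  [[0,0,0],0,10],
])

```text
time_s: 19.18
position: [0.5025, -0.3466, 0.0223]
orientation: [0.707, 0.021, -0.021, -0.707]
force: [-0.0, 0.3, -0.6]
gripper_width: 0.0193
```

```bash
python3 -c "from h import *;rep()"
```

```text
t 19.1833 tcp [ 0.5025 -0.3466  0.0223] F [-0.05  0.32 -0.57] M [ 0.05   0.022 -0.015] foot shelf mm [  60.2 -421.3] z 4.8 yaw 3.37 w 0.01929986156149512
```

>>> servo_tool([
  [[0,0.03,0],0,10],
  [[0,0,0],0,10],
  [[0,0,0],0,40],
  [[0,0,0],0,50],
  [[0,0,0],0,50],
  [[0,0,0],0,50],
  [[0,-0.3,0],0,50],
  [[0,-0.6,0],0,50],
  [[0,-0.8,0],0,50],
  [[0,-0.8,0],0,50],
], squeeze=20)

```text
time_s: 20.02
position: [0.5019, -0.3462, 0.0841]
orientation: [-0.706, -0.02, 0.021, 0.707]
force: [-0.1, 0.0, -0.5]
gripper_width: 0.0498
```

>>> servo_tool([
  [[0,-0.8,0],0,60],
  [[0,-0.8,0],0,60],
  [[-0.8,-0.8,0],0,60],
  [[-0.8,-0.8,0],0,60],
  [[0,0,0],0,60],
  [[0,0,0],0,60],
])

```text
time_s: 20.52
position: [0.4627, -0.3498, 0.1658]
orientation: [0.708, 0.021, -0.019, -0.706]
force: [0.4, -0.3, -0.3]
gripper_width: 0.0601
```

```bash
python3 - <<'E'
from h import *
rep()
MO=np.array([.578,-.3375]);a=np.radians(3.4)
MX=np.array([np.cos(a),np.sin(a)]);MY=np.array([-MX[1],MX[0]])
im=ctrl.get_image("side"); p=im["pixels"]; P=pts(im); x,y,z=P[...,0],P[...,1],P[...,2]; S=cv2.cvtColor(p,cv2.COLOR_RGB2HSV)[...,1]
R=(im["z_map"]>0)&(x>.43)&(x<.73)&(y>-.42)&(y<-.255)
g=R&(z>.054)&(z<.07); r=cv2.minAreaRect(P[g][:,:2].astype(np.float32)); c=np.array(r[0])-MO; print("grip",r,"mat",c@MX,c@MY)
f=R&(S<60)&(z<.02)&(x>.665); q=P[f]; c=q[:,:2]-MO; print("foot mat",(c@MX).min(),(c@MX).max(),(c@MY).min(),(c@MY).max(),"z",np.percentile(q[:,2],[5,50,95]))
save("end.png",p[50:350,180:500].repeat(2,0).repeat(2,1))
E
```

```text
t 20.5167 tcp [ 0.4627 -0.3498  0.1658] F [ 0.45 -0.31 -0.31] M [ 0.055 -0.003  0.084] foot shelf mm [  20.8 -427.9] z 148.6 yaw 3.3 w 0.06014945924787527
grip ((0.5012871026992798, -0.34655284881591797), (0.03915245085954666, 0.019465552642941475), 3.508451461791992) mat -0.07711476103480792 -0.004487350498810905
foot mat 0.09769405912296451 0.1040974609383993 -0.011033631868574726 -0.004980181781096923 z [0.00699535 0.00837818 0.00914738]
```

View pics/end.png

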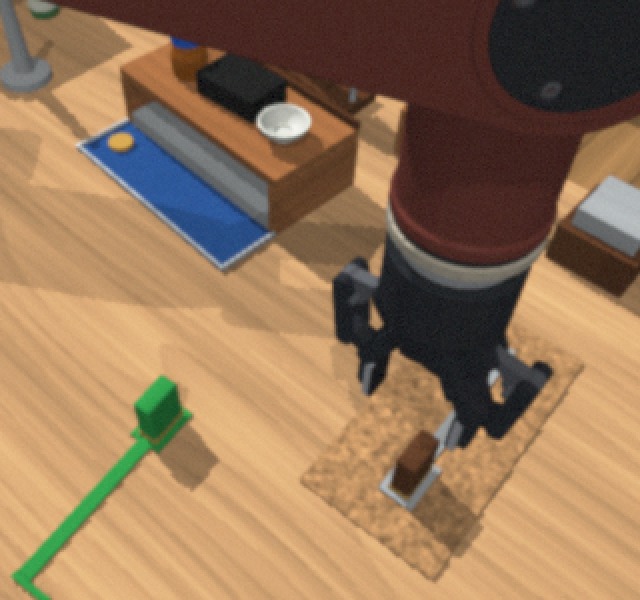

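The final view shows the disc flat in the tray at (120,142), the probe on the mat with its grip at (412,462), and the gripper clear of everything. I'll hand in.

```bash
python3 -c "
from station import ctrl
print(ctrl.hand_in())"
```

```text
the job is handed in; nothing more can be done
None
```

The gold disc is in the catch tray and the probe is back on its cork mat. I handed the job in at about 21 s of the 70 s; the hand-in gives no verdict.

**What I did:**
- I took the probe from the mat and felt for the plate in the empty right-hand strip. It touched at about z 21 mm, with a peak of about 6.5 N in the wrist readings.
- I lifted off about 1 mm, swept left to shelf y +83 mm, and pulled the disc out into the tray.
- I then laid the probe back where it came from and let go.

**Last checks:**
- **Disc:** it lies flat in the tray, at roughly x −30, y 105 mm in the shelf frame, clear of the shelf.
- **Grip:** it measured mat x −77, y −4 mm.
- **Foot:** the visible part of its end is at mat x about +100, y −11 to −5 mm. The arm partly hid the foot in that picture, so its outer tip was not measured. The steel height there (about 8 mm) agrees with the probe lying flat.
- **Gripper and bystanders:** the gripper is open and well above the probe. The jar, charcoal and dish on the shelf look undisturbed, but I did not measure any of the bystanders' final positions.

One reading disagreed: the cameras put the top of the grip at 57–60 mm, against about 64 mm from the given sizes. It did not affect the grasp.

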